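Set out the sample check around the tube rack

ROBOT

A 7-joint arm with a two-finger parallel gripper is mounted at the origin on the work surface. World frame = base frame: x ahead of the robot, y to its left, z up, the work surface at z = 0. Lengths are in m, angles in rad, forces in N, time in s.
With the tool pointing down it reaches from about 0.425 to 0.875 m from the base axis. Payload 8.4 kg.
Tool frame: the origin (TCP) lies at the very end of the fingers, on their centre line; the grasp point (between the pads) lies 19 mm behind it; z points along the fingers, y is the direction in which the jaws open and shut (so a half turn about z gives the same grasp; the last joint's range is limited). The gripper opens to 85 mm and grips with 20 to 120 N. Pads are 22 mm wide; open, the fingers measure 114 mm over their backs; the gripper's body (76 mm by 85 mm) begins 54 mm behind the grasp point. The pads swing forward as they close: fully open they stand 13 mm farther back than shut.
Start: joints at [1.046, 0.333, 0.04, 1.465, -0.013, 1.343, -0.059], TCP at [0.268, -0.592, 0.231] pointing down, gripper open.
Joint ranges: [-2.58, 2.58], [-0.38, 2.09], [-1.3, 1.39], [0.25, 2.4], [-1.5, 4.64], [0.08, 2.09], [-2.65, 2.65]. Speed limits (rad/s): [2.22, 2.22, 2.79, 2.79, 3.14, 3.14, 3.14].

INTERFACE

Orientations are given as a rotation vector (axis times angle).
In Python, from cell import * gives the robot as it stands.
- The arm moves only by the shell command python3 -m inch 'ROWS' [FORCE]. ROWS is JSON, a list that holds one entry, the list of rows, each a list of 5 numbers: the closure, from -1 (fully open) to 1 (shut), then the shift along the tool's x, y, z in cm, then the turn about the tool's z in rad. A call has 1 to 12 rows; each row is the pose to reach, as a shift and turn from the pose commanded when the call began, along the tool's axes at that moment; what a row does not reach only later rows make up. A row lasts 1/10 s, in which the tool goes at most 50 mm and 8.59 degrees, less where a joint would pass 70% of its speed; a pose out of reach is approached as far as the arm can. A call with a gripper value outside its range is refused whole. The fingers move at their own pace and stop on an object; FORCE is the grip in N (left out, the last holds). Time passes only in rows, so rows that repeat a pose let the fingers close. It gives the time, the measured TCP pose, the force and the opening at its end, in the units of the state.
- read_state(): the state, without advancing time (a new reading comes with each control period).
- capture(name): name is "side" or "top" or "wrist"; returns the picture (480x640x3 uint8, red, green, blue); there is no depth.
- camera_info(name): a dict with "intrinsics" (3x3 intrinsics, pixels), "rvec" (rotation vector, rad) and "tvec" (3), from world to camera coordinates, as OpenCV has them. Camera axes: x right, y down, z forward; pixel columns grow to the right and rows downward; lengths in m; the calibration is good to about 2 mm. A picture is of the moment at which its call begins: read the wrist's pose just before it. camera_info takes no time and is no camera call; for the wrist camera it gives the pose at the moment of the call.
- hand_in(): hands the job in, once; it reports no verdict.
The state is a dict: "time_s": time; "joints": joint angles; "qd": joint speeds; "tau": joint torques, N m; "position": TCP position; "eef_rot": TCP orientation; "contact_force": force on the tool from outside, world axes, zero at the start; "torque": the same for the moment, N m; "opening": finger opening in m.
Only numpy, scipy, OpenCV 4.12 (cv2) and the standard library are available. Lean on these libraries where they do the work, as an engineer would, in place of code of your own. Each camera call takes 0.05 s, during which the arm holds its last target.

TASK

Set out the sample check on the black grid mat, which has three by three squares, as seen from the robot: stand the amber bottle on the middle square, between the blue tube rack and the grey logger; the white-lidded jar on the square directly behind the tube rack (away from the robot); and the green tip box on the square directly in front of the logger (towards the robot), its sides in line with the grid. Stack the small orange-lidded pot centrally on the lid of the white-lidded jar. Everything stands upright, in the centre of its square, and is let go; leave the black-lidded jar, the tape roll and the brass weight where they are.

Things in the scene. Friction and masses are not known exactly. Their poses are not given: they have to be found in the camera images.
- mat: Black mat, 250 x 250 mm, 3 mm thick, fixed to the bench, with white lines that make three by three squares of 80 mm pitch. Origin at the centre of its underside, below the centre of the middle square; its top is 3 mm above that. x axis points away from the robot (the mat's 'behind'), y to the left, z up; square centres lie at -80, 0 and +80 mm along its x and y. The mat may be turned by up to 0.2 rad.
- tube_rack: Navy blue block, 60 x 60 mm and 36 mm high, carrying nine tubes with bright blue caps, 68 mm high in all. Fixed to the mat, on the left or the right square of its middle row, axes parallel to the mat's. Origin at the centre of its underside, on the mat's top; the square behind it is centred 80 mm along its +x.
- logger: Temperature logger: light grey box, 60 x 60 x 45 mm, with a dark display and two small buttons on top. Fixed to the mat on the other end square of the middle row, axes parallel to the mat's. Origin at the centre of its underside, on the mat's top; the square in front of it is centred 80 mm along its -x.
- bottle: Loose amber bottle with a paper label and a YELLOW cap: body 42 mm in diameter and straight up to 48 mm, then a shoulder; cap 29 mm in diameter, 74 mm high in all, 0.12 kg. Stands upright on the bench at the start. Origin at the centre of its underside, z up.
- white_jar: Loose jar, pale body 42 mm in diameter, flat WHITE lid 45 mm in diameter from 36 to 50 mm height (50 mm high in all), about 0.11 kg. Upright on the bench at the start. Origin at the centre of its underside, z up.
- tip_box: Loose green pipette-tip box, 46 x 46 mm and 42 mm high, lighter green lid with a pattern of nine pale dots, 0.09 kg. On the bench at any yaw at the start. Origin at the centre of its underside, x and y square to its sides, z up.
- orange_pot: Loose small pot, pale body 35 mm in diameter up to 14 mm, ORANGE lid 38 mm in diameter from 14 to 26 mm height (26 mm high in all), 0.04 kg. Upright on the bench at the start. Origin at the centre of its underside, z up.
- black_jar: Bystander, loose: same jar as the white-lidded one (45 mm in diameter, 50 mm high) but with a BLACK lid. Leave it. Origin at the centre of its underside.
- tape_roll: Bystander, loose: roll of blue tape lying flat, 72 mm in diameter, 18 mm high. Leave it. Origin at the centre of its underside.
- weight: Bystander, loose: brass calibration weight with a knob, 36 mm in diameter, 50 mm high, 0.35 kg. Leave it. Origin at the centre of its underside.
Mind the look-alikes: they are no part of the job. Of the things that look like the orange_pot, take the one that is nearest to the robot's base at the start.

How it is judged:
At the end, for the whole second after the job is handed in: On the mat, within 15 mm of its square's centre: bottle in the middle, white-lidded jar behind the tube rack, tip box before the logger (within 0.2 rad of the grid). Orange pot on that jar's lid within 10 mm. All four upright within 0.1 rad, let go and at rest (horizontal distance between bottle and mat below 0.015 m and height (world z) of bottle between -0.001 and 0.007 m and height (world z) of white_jar between -0.001 and 0.007 m and height (world z) of tip_box between -0.001 and 0.007 m and x of white_jar in the frame of tube_rack between 0.065 and 0.095 m and y of white_jar in the frame of tube_rack between -0.015 and 0.015 m and x of tip_box in the frame of logger between -0.095 and -0.065 m and y of tip_box in the frame of logger between -0.015 and 0.015 m and (angle between the x axis of tip_box and the x axis of mat, either way round below 0.2 rad or angle between the x axis of tip_box and the y axis of mat, either way round below 0.2 rad) and horizontal distance between orange_pot and white_jar below 0.01 m and z of orange_pot in the frame of white_jar between 0.046 and 0.054 m and angle between each of bottle, white_jar, tip_box, orange_pot's own z axis and vertical below 0.1 rad and linear speed of each of bottle, white_jar, tip_box, orange_pot below 0.02 m/s and angular speed of each of bottle, white_jar, tip_box, orange_pot below 0.2 rad/s); the robot touches nothing.
It fails at once if the black-lidded jar is moved by more than 20 mm (distance of black_jar from where it was at the start of the episode above 0.02 m).
It fails at once if the roll of blue tape is moved by more than 20 mm (distance of tape_roll from where it was at the start of the episode above 0.02 m).
It fails at once if the brass weight is moved by more than 20 mm (distance of weight from where it was at the start of the episode above 0.02 m).
It also fails if it takes over 115 s, if anything falls off the work surface, if the arm or the gripper's body presses on something with over 40 N, if the wrist force passes 120 N, or if a joint passes its speed limit or range.

## Working session

There is one attempt and no reset: what is moved stays moved. The work goes in short steps, Python scripts to look and compute and a shell command to move; the robot and the scene stay as the last step left them, time stands still between calls to the robot, and variables do not carry over. Pictures are saved under pics/ and viewed, and the job is handed in when it is done.

```bash
mkdir -p pics; ls
python3 - <<'E'
from cell import *
import cv2
s=read_state();print(s['time_s'],s['position'],s['eef_rot'],s['opening'],s['contact_force'])
for n in('side','top','wrist'):
    im=capture(n);cv2.imwrite(f'pics/{n}0.png',im[...,::-1]);c=camera_info(n);print(n,c)
E
```

```text
pics
0.0 [ 0.26825208 -0.59157955  0.23042429] [-3.06916872e+00 -6.63404872e-01  7.01089271e-04] 0.08578678389770393 [0.53722285 0.23112294 0.48357084]
side {'intrinsics': array([[440.34477719,   0.        , 322.7440543 ],
       [  0.        , 440.34477719, 234.44195901],
       [  0.        ,   0.        ,   1.        ]]), 'rvec': array([ 2.07702707, -0.15877922,  0.07239386]), 'tvec': array([-0.53554552,  0.09079505,  0.91912022])}
top {'intrinsics': array([[504.88141273,   0.        , 324.19751729],
       [  0.        , 504.88141273, 244.80986389],
       [  0.        ,   0.        ,   1.        ]]), 'rvec': array([ 2.1094347 , -2.15807359,  0.18541846]), 'tvec': array([0.06379146, 0.55191704, 1.08555148])}
wrist {'intrinsics': array([[347.00194245,   0.        , 325.16306279],
       [  0.        , 347.00194245, 245.16437107],
       [  0.        ,   0.        ,   1.        ]]), 'rvec': array([-2.43119986,  1.566784  ,  0.2274376 ]), 'tvec': array([-0.64913248, -0.03568277,  0.37864533])}
```

View pics/top0.png

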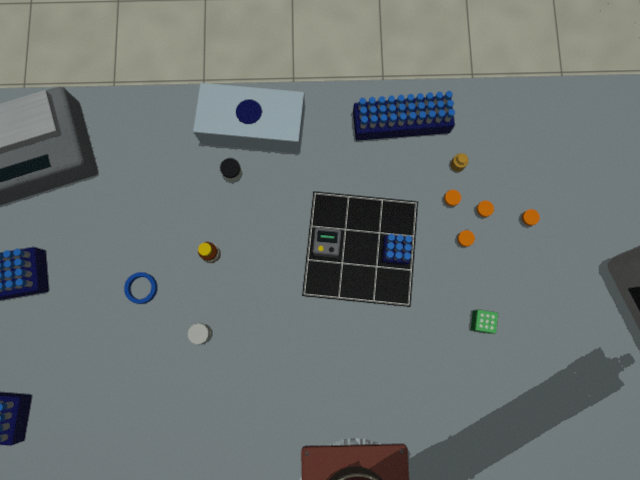

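View pics/side0.png

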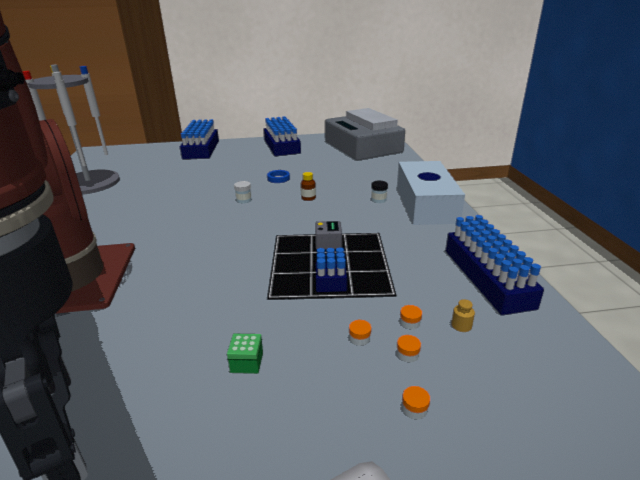

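View pics/wrist0.png

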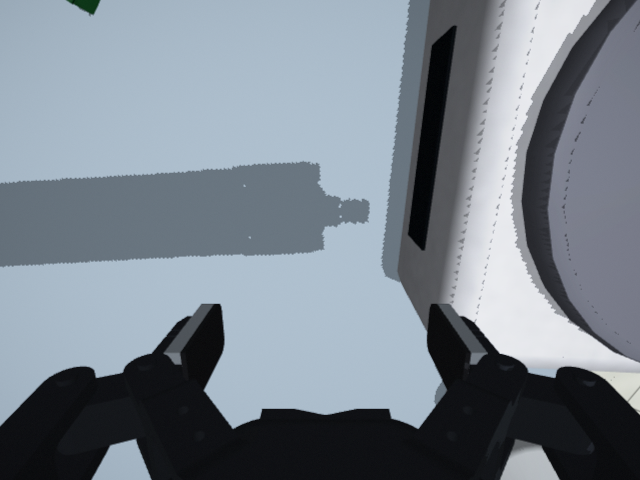

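```bash
cat > h.py <<'E'
from cell import *
import cv2, numpy as np
from scipy.spatial.transform import Rotation as R
def ray(cam,uv,z):
    K=np.array(cam['intrinsics']);Rm=cv2.Rodrigues(np.array(cam['rvec']))[0];t=np.array(cam['tvec'])
    C=-Rm.T@t;d=Rm.T@np.linalg.inv(K)@np.array([uv[0],uv[1],1.]);return C+d*(z-C[2])/d[2]
def proj(cam,p):
    q,_=cv2.projectPoints(np.array([p],float),np.array(cam['rvec']),np.array(cam['tvec']),np.array(cam['intrinsics']),None);return q.ravel()
def blobs(im,lo,hi,amin=30,roi=None):
    hsv=cv2.cvtColor(im,cv2.COLOR_RGB2HSV);m=cv2.inRange(hsv,np.array(lo),np.array(hi))
    if roi is not None:
        k=np.zeros_like(m);k[roi[1]:roi[3],roi[0]:roi[2]]=255;m&=k
    n,l,s,c=cv2.connectedComponentsWithStats(m)
    return [(c[i],s[i,4],s[i,:4],l==i) for i in range(1,n) if s[i,4]>=amin]
E
python3 - <<'E'
from h import *
np.set_printoptions(precision=4,suppress=True)
im=cv2.imread('pics/top0.png')[...,::-1].copy();c=camera_info('top')
print('tcp px',proj(c,[.268,-.592,.231]),'base',proj(c,[0,0,0]))
def show(n,lo,hi,z,amin=30,roi=None):
    for b in blobs(im,lo,hi,amin,roi): print(n,b[0],b[1],b[2],ray(c,b[0],z)[:2], 'r',np.linalg.norm(ray(c,b[0],z)[:2]))
show('orange',(5,200,150),(14,255,255),.026)
show('yellow',(20,150,120),(30,255,255),.074,20,(150,200,300,300))
show('white',(0,0,170),(180,40,255),.05,60,(170,300,240,360))
show('green',(45,80,60),(80,255,255),.042,60,(440,280,530,360))
show('black',(0,0,0),(180,255,60),.05,60,(210,150,250,190))
show('brass',(15,100,60),(30,255,255),.05,20,(440,140,480,180))
show('blue',(100,150,80),(125,255,255),.018,60,(110,260,170,320))
g=cv2.resize(im[180:315,290:430],None,fx=5,fy=5,interpolation=cv2.INTER_CUBIC)
cv2.imwrite('pics/mat0.png',cv2.resize(g,(700,600))[...,::-1])
g=cv2.resize(im[140:345,430:560],None,fx=4,fy=2.9,interpolation=cv2.INTER_CUBIC)
cv2.imwrite('pics/right0.png',g[...,::-1])
E
```

```text
tcp px [686.1859 375.9945] base [353.8664 501.5021]
yellow [204.1496 248.5669] 127 [198 242  13  13] [0.5462 0.3139] r 0.6299724027884002
green [485.6218 321.3557] 357 [475 310  23  24] [ 0.3755 -0.2995] r 0.48027044464305485
black [229.9327 168.0545] 312 [220 158  21  21] [0.7365 0.2636] r 0.7822306255868551
brass [459.1135 161.6943] 229 [451 153  17  18] [ 0.7399 -0.2639] r 0.7855377837628243
blue [139.8886 287.5073] 341 [125 273  31  31] [0.4695 0.4712] r 0.6651406842789005
```

View pics/mat0.png

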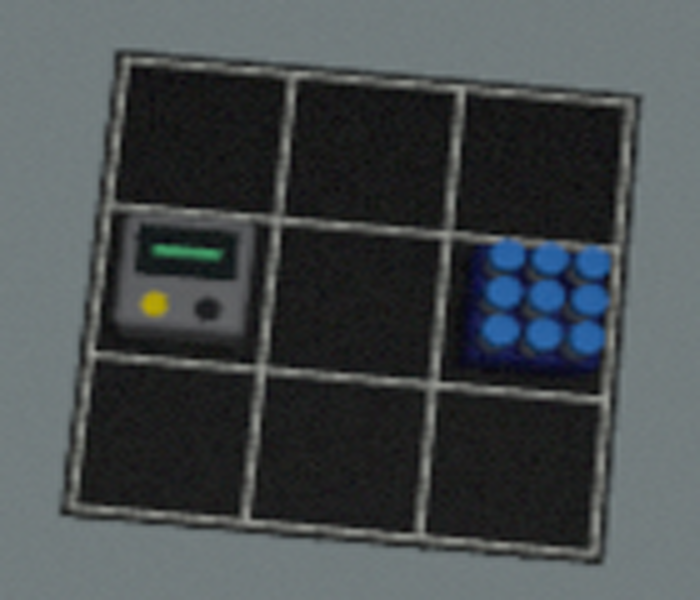

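View pics/right0.png

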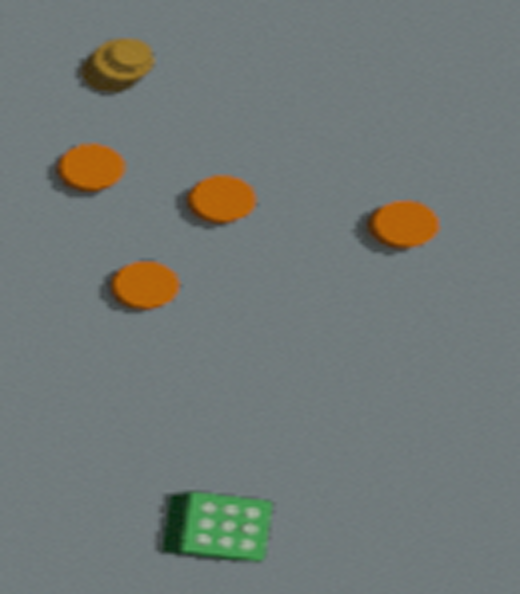

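Run:
```python
from h import *
np.set_printoptions(precision=4,suppress=True)
im=cv2.imread('pics/top0.png')[...,::-1].copy();c=camera_info('top')
hsv=cv2.cvtColor(im,cv2.COLOR_RGB2HSV);print(hsv[198,453],hsv[334,198],hsv[321,486],hsv[350,250])
def show(n,lo,hi,z,amin=30,roi=None):
    for b in blobs(im,lo,hi,amin,roi): print(n,b[0],b[1],b[2],ray(c,b[0],z)[:2], 'r',np.linalg.norm(ray(c,b[0],z)[:2]))
show('orange',(5,200,120),(18,255,255),.026,60,(430,180,560,260))
show('white',(0,0,135),(180,45,255),.05,60,(180,310,220,350))
# green lid: bright green incl dots
for b in blobs(im,(45,80,100),(80,255,255),60,(440,280,530,360)):
    ct=max(cv2.findContours(b[3].astype('uint8'),0,1)[0],key=len);ct=cv2.convexHull(ct)
    w=np.array([ray(c,p[0],.042)[:2] for p in ct],np.float32);print('tip',cv2.minAreaRect(w))
# mat
m=((hsv[...,2]<70)).astype('uint8');m[:185]=0;m[310:]=0;m[:,:298]=0;m[:,425:]=0
m=cv2.morphologyEx(m,cv2.MORPH_CLOSE,np.ones((5,5)))
ct=max(cv2.findContours(m,0,1)[0],key=cv2.contourArea)
ct=cv2.convexHull(ct)
q=cv2.approxPolyN(ct,4).reshape(-1,2);print(q)
w=np.array([ray(c,p[0],.003)[:2] for p in ct],np.float32);r=cv2.minAreaRect(w);print('mat',r,cv2.boxPoints(r), w.shape)
Q=np.array([ray(c,p,.003)[:2] for p in q]);print(Q,Q.mean(0))
# side cross-check
s=cv2.imread('pics/side0.png')[...,::-1].copy();cs=camera_info('side')
for n,lo,hi,z,roi in [('orange',(3,180,100),(18,255,255),.026,(340,290,450,420))]:
    for b in blobs(s,lo,hi,60,roi):print(n,b[0],b[2],ray(cs,b[0],.021)[:2])
```

```text
[ 16 241 179] [ 40  10 156] [ 54  36 178] [ 93  21 124]
orange [452.3371 197.1573] 178 [445 190  16  15] [ 0.6624 -0.2492] r 0.7077635276165829
orange [485.0608 208.0608] 181 [478 201  15  15] [ 0.6347 -0.3233] r 0.7123001763918855
orange [530.8634 216.8251] 183 [524 210  15  15] [ 0.6116 -0.4274] r 0.7461324633628813
orange [465.828  237.9194] 186 [459 231  15  15] [ 0.5655 -0.2738] r 0.6282925790464431
white [197.29   333.3444] 331 [187 323  21  21] [0.364  0.3312] r 0.4920793771254146
tip ((0.3757363557815552, -0.3013319969177246), (0.04542120546102524, 0.046213455498218536), 79.41080474853516)
[[417 201]
 [410 307]
 [302 296]
 [313 191]]
mat ((0.552169919013977, -0.03314955532550812), (0.24876564741134644, 0.24938009679317474), 82.94183349609375) [[ 0.4131 -0.1413]
 [ 0.6606 -0.1719]
 [ 0.6912  0.075 ]
 [ 0.4437  0.1056]] (16, 2)
[[ 0.661  -0.1711]
 [ 0.4123 -0.1417]
 [ 0.4429  0.1046]
 [ 0.6911  0.0746]] [ 0.5518 -0.0334]
orange [410.6885 313.5705] [401 305  21  18] [ 0.6607 -0.2503]
orange [359.794  329.0179] [350 320  21  19] [ 0.5644 -0.2751]
orange [408.6108 344.9665] [398 335  23  21] [ 0.6331 -0.3244]
orange [415.8251 398.9276] [403 386  27  27] [ 0.6101 -0.4277]
```

Candidates for the orange pot (top view): (453,198), (485,208), (531,217) and (466,238), at 0.708, 0.712, 0.746 and 0.628 m from the base. So it is the one at (466,238). The crop confirms four identical orange lids, with the green dotted box at (486,321) and the brass weight at (460,161). The white lid at (198,333) is the jar I want; the black lid at (230,168) is the look-alike. The logger is on the left of the mat and the rack on the right.

```bash
cat > plan.py <<'E'
import sys
from h import *
# usage: plan.py x y z jawdeg  -> shift/turn from the measured pose
def plan(x,y,z,jaw):
    s=read_state();Rm=R.from_rotvec(s['eef_rot']).as_matrix();p=np.array(s['position'])
    d=Rm.T@(np.array([x,y,z])-p)*100
    a=np.arctan2(Rm[1,1],Rm[0,1]);t=(np.radians(jaw)-a+np.pi/2)%np.pi-np.pi/2
    print('t',round(s['time_s'],2),'pos',np.round(p,4),'jaw',round(np.degrees(a),1),'q7',np.round(s['joints'][6],2),'open',round(s['opening'],4),'F',np.round(s['contact_force'],1))
    print('  shift cm',np.round(d,2),'turn',round(-t,3))
if __name__=='__main__': plan(*map(float,sys.argv[1:5]))
E
python3 plan.py 0.3755 -0.3010 0.18 79.4
python3 - <<'E'
from h import *
s=cv2.imread('pics/side0.png')[...,::-1].copy();cs=camera_info('side')
for n,p in dict(bottle=[.5462,.3139,.074],box=[.3757,-.3012,.042],jar=[.364,.3312,.05]).items():
    print(n,proj(cs,p))
cv2.imwrite('pics/sidecrop.png',cv2.resize(s[150:220,220:420],None,fx=4,fy=4)[...,::-1])
E
```

```text
t 0.15 pos [ 0.2683 -0.5916  0.2306] jaw -65.6 q7 -0.06 open 0.0857 F [ 0.   0.1 -0.5]
  shift cm [ 21.77 -22.04   5.09] turn 0.611
bottle [307.86445437 172.8189713 ]
box [244.57379646 343.05396927]
jar [242.28545333 183.04458325]
```

View pics/sidecrop.png

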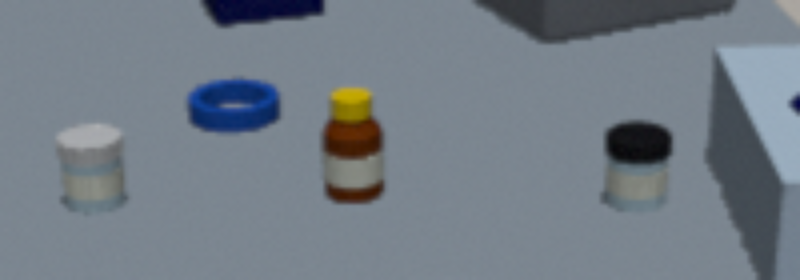

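The crop shows the white jar's lid top at about (242,183) and the bottle's cap top at about (308,174). Both match the projected top-view positions, (242.3,183.0) and (307.9,172.8). Next I hover over the tip box.

```bash
python3 -m inch '[[[-1,21.8,-22,5,0.61],[-1,21.8,-22,5,0.61],[-1,21.8,-22,5,0.61],[-1,21.8,-22,5,0.61],[-1,21.8,-22,5,0.61],[-1,21.8,-22,5,0.61],[-1,21.8,-22,5,0.61],[-1,21.8,-22,5,0.61],[-1,21.8,-22,5,0.61],[-1,21.8,-22,5,0.61],[-1,21.8,-22,5,0.61]]]' 40; python3 plan.py 0.3755 -0.3010 0.015 79.4
python3 - <<'E'
from h import *
c=camera_info('wrist');im=capture('wrist');cv2.imwrite('pics/w1.png',im[...,::-1])
for b in blobs(im,(45,80,100),(80,255,255),200):
    ct=max(cv2.findContours(b[3].astype('uint8'),0,1)[0],key=len);ct=cv2.convexHull(ct)
    w=np.array([ray(c,p[0],.042)[:2] for p in ct],np.float32);print('tip',b[0],cv2.minAreaRect(w))
E
```

```text
time_s: 1.25
position: [0.3756, -0.3027, 0.1814]
eef_rot: [3.128, -0.292, -0.0]
contact_force: [-0.6, 0.2, 0.0]
opening: 0.0856
t 1.25 pos [ 0.3756 -0.3027  0.1814] jaw -100.7 q7 -1.17 open 0.0856 F [-0.6  0.2  0. ]
  shift cm [-0.05 -0.17 16.64] turn -0.001
tip [320.30759219 231.88720174] ((0.3765697479248047, -0.2982322573661804), (0.04573361575603485, 0.04575313627719879), 79.32649230957031)
```

View pics/w1.png

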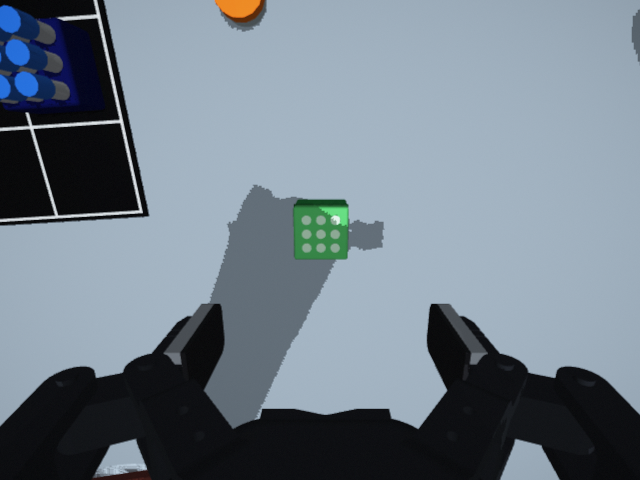

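The box is directly under the camera at (320,231), at about (0.376,-0.2995), with its yaw aligned with the jaws. I descend and grip.

```bash
python3 -m inch '[[[-1,0,-0.3,5,0],[-1,0,-0.3,9,0],[-1,0,-0.3,13,0],[-1,0,-0.3,15.5,0],[-1,0,-0.3,17,0],[-1,0,-0.3,17,0],[1,0,-0.3,17,0],[1,0,-0.3,17,0],[1,0,-0.3,17,0],[1,0,-0.3,17,0],[1,0,-0.3,17,0],[1,0,-0.3,17,0]]]' 40
python3 plan.py 0.4826 0.0562 0.12 83
```

```text
time_s: 2.5
position: [0.3775, -0.2993, 0.0126]
eef_rot: [3.127, -0.289, 0.003]
contact_force: [-1.3, 0.1, 6.0]
opening: 0.045
t 2.5 pos [ 0.3775 -0.2993  0.0126] jaw -100.6 q7 -1.21 open 0.045 F [-1.3  0.1  6. ]
  shift cm [  3.84 -36.86 -10.78] turn -0.062
```

```bash
python3 -m inch '[[[1,0,0,-2,0],[1,0,0,-5,0],[1,0,0,-8,0],[1,1,-4,-11,0],[1,1,-8,-11,-0.06],[1,1.5,-12.5,-11,-0.06],[1,2,-17,-11,-0.06],[1,2.5,-21.5,-11,-0.06],[1,3,-26,-11,-0.06],[1,3.4,-31,-11,-0.06],[1,3.7,-34.5,-11,-0.06],[1,3.8,-36.5,-11,-0.06]]]' 
python3 plan.py 0.4826 0.0562 0.0165 83
python3 - <<'E'
from h import *
c=camera_info('wrist');im=capture('wrist');cv2.imwrite('pics/w2.png',im[...,::-1])
E
```

```text
time_s: 3.7
position: [0.4813, 0.0569, 0.1219]
eef_rot: [-3.135, 0.189, -0.002]
contact_force: [0.9, -0.5, -0.2]
opening: 0.0453
t 3.7 pos [0.4813 0.0569 0.1219] jaw -96.9 q7 -1.95 open 0.0453 F [ 0.9 -0.5 -0.2]
  shift cm [ 0.12  0.06 10.54] turn 0.002
```

View pics/w2.png

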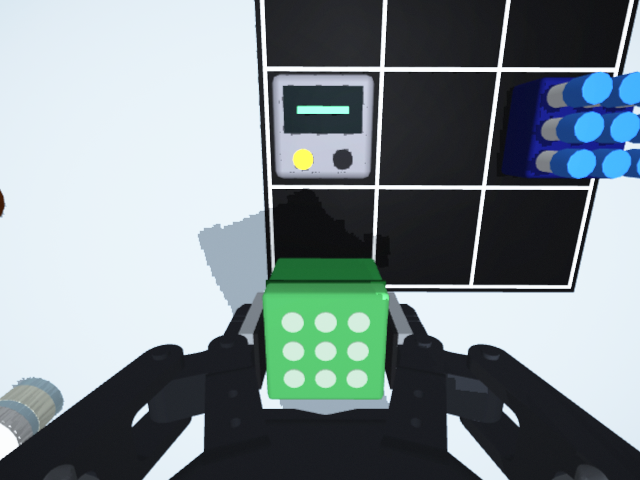

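The box is held squarely. I check the target against the grid lines in this view: logger square corners (265,69), (383,69), (376,187), (268,187); mat centre square's right line at (503,69) and (484,187).

Run:
```python
from h import *
c=camera_info('wrist')
P=[ray(c,p,.003)[:2] for p in [(265,69),(383,69),(376,187),(268,187),(503,69),(484,187)]]
print(np.round(P,4)); print('logger',np.mean(P[:4],0),'mid',np.mean([P[1],P[2],P[4],P[5]],0))
```

```text
[[ 0.6069  0.0865]
 [ 0.5973  0.0065]
 [ 0.5181  0.0175]
 [ 0.5276  0.0977]
 [ 0.5876 -0.0747]
 [ 0.5086 -0.0626]]
logger [0.56250171 0.05204538] mid [ 0.55290506 -0.02829981]
```

```bash
python3 -m inch '[[[1,0.1,-0.2,4,0],[1,0.1,-0.2,7,0],[1,0.1,-0.2,9,0],[1,0.1,-0.2,10,0],[1,0.1,-0.2,10.6,0],[1,0.1,-0.2,10.6,0],[1,0.1,-0.2,10.6,0],[1,0.1,-0.2,10.6,0]]]'
python3 plan.py 0.4826 0.0562 0.0155 83
```

```text
time_s: 4.55
position: [0.4828, 0.0551, 0.0161]
eef_rot: [-3.135, 0.195, -0.002]
contact_force: [-0.6, 0.1, -0.2]
opening: 0.0455
t 4.55 pos [0.4828 0.0551 0.0161] jaw -97.1 q7 -2.04 open 0.0455 F [-0.6  0.1 -0.2]
  shift cm [-0.03 -0.11  0.06] turn -0.002
```

```bash
python3 -m inch '[[[1,0,-0.2,0,0],[1,0,-0.2,0.1,0],[1,0,-0.2,0.1,0],[-1,0,-0.2,0.1,0],[-1,0,-0.2,0.1,0],[-1,0,-0.2,0.1,0],[-1,0,-0.2,0.1,0],[-1,0,-0.2,-3,0],[-1,0,-0.2,-8,0],[-1,0,-0.2,-13,0],[-1,0,-0.2,-17,0],[-1,0,-0.2,-18.5,0]]]'
python3 plan.py 0.364 0.3312 0.20 -48; python3 plan.py 0.364 0.3312 0.20 42
python3 - <<'E'
from h import *
c=camera_info('wrist');im=capture('wrist');cv2.imwrite('pics/w3.png',im[...,::-1])
E
```

```text
time_s: 5.75
position: [0.4841, 0.0575, 0.2048]
eef_rot: [-3.135, 0.195, -0.01]
contact_force: [-0.3, 0.4, -1.1]
opening: 0.0854
t 5.75 pos [0.4841 0.0575 0.2048] jaw -97.1 q7 -1.92 open 0.0854 F [-0.3  0.4 -1.1]
  shift cm [-15.31 -25.67   0.41] turn -0.857
t 5.75 pos [0.4841 0.0575 0.2048] jaw -97.1 q7 -1.92 open 0.0854 F [-0.3  0.4 -1.1]
  shift cm [-15.31 -25.67   0.41] turn 0.714
```

View pics/w3.png

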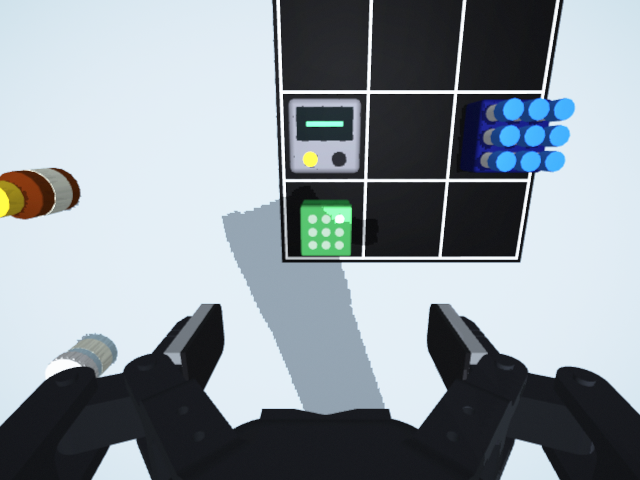

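The box stands in its square: top at (326,229), square lines at 287, 364, 182 and 260. On to the white jar.

```bash
python3 -m inch '[[[-1,-3,-5,0.4,-0.14],[-1,-6,-10,0.4,-0.28],[-1,-9,-15,0.4,-0.42],[-1,-12,-20,0.4,-0.56],[-1,-15.3,-25.7,0.4,-0.7],[-1,-15.3,-25.7,0.4,-0.85],[-1,-15.3,-25.7,0.4,-0.85],[-1,-15.3,-25.7,0.4,-0.85],[-1,-15.3,-25.7,0.4,-0.85]]]'
python3 plan.py 0.364 0.3312 0.01 -48
python3 - <<'E'
from h import *
c=camera_info('wrist');im=capture('wrist');cv2.imwrite('pics/w4.png',im[...,::-1])
g=cv2.cvtColor(im,cv2.COLOR_RGB2GRAY)
h=cv2.HoughCircles(cv2.GaussianBlur(g,(5,5),1),cv2.HOUGH_GRADIENT,1,60,param1=80,param2=18,minRadius=18,maxRadius=50)
if h is not None:
  for x in h[0][:6]: print(x,ray(c,x[:2],.05)[:2])
E
```

```text
time_s: 6.7
position: [0.3629, 0.33, 0.1958]
eef_rot: [2.938, 1.112, -0.001]
contact_force: [0.7, -1.3, 0.0]
opening: 0.0854
t 6.7 pos [0.3629 0.33   0.1958] jaw -48.5 q7 -1.73 open 0.0854 F [ 0.7 -1.3  0. ]
  shift cm [ 0.18 -0.03 18.58] turn -0.009
[591.5 306.5  42.7] [0.47108251 0.1008153 ]
[277.5  10.5  43.8] [0.46329948 0.46435389]
[495.5  69.5  31.6] [0.54201631 0.31704473]
[323.5 224.5  27.1] [0.36665998 0.33505062]
[519.5 327.5  31.6] [0.413684   0.13334438]
[639.5 260.5  23.8] [0.52583625 0.1058809 ]
```

View pics/w4.png

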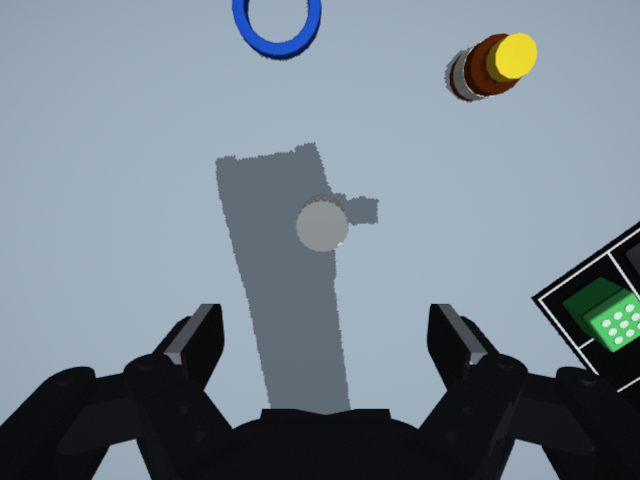

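The lid is at (323,225), next to nothing; the tape at (277,10) and the bottle at (515,57) are well clear. I grip it by the lid.

```bash
python3 -m inch '[[[-1,0.4,-0.1,5,0],[-1,0.4,-0.1,10,0],[-1,0.4,-0.1,14,0],[-1,0.4,-0.1,16.5,0],[-1,0.4,-0.1,17.8,0],[-1,0.4,-0.1,17.8,0],[1,0.4,-0.1,17.8,0],[1,0.4,-0.1,17.8,0],[1,0.4,-0.1,17.8,0],[1,0.4,-0.1,17.8,0],[1,0.4,-0.1,17.8,0],[1,0.4,-0.1,17.8,0]]]' 40
python3 -m inch '[[[1,0,0,-1.5,0],[1,0,0,-4,0],[1,0,0,-8,0],[1,0,0,-12,0],[1,0,0,-16,0],[1,0,0,-17,0]]]'
python3 plan.py 0.6217 -0.1205 0.17 -97
python3 - <<'E'
from h import *
c=camera_info('wrist');im=capture('wrist');cv2.imwrite('pics/w5.png',im[...,::-1])
E
```

```text
time_s: 7.95
position: [0.3657, 0.335, 0.0199]
eef_rot: [2.937, 1.115, 0.004]
contact_force: [-1.2, -2.7, 7.8]
opening: 0.0434
time_s: 8.55
position: [0.3658, 0.3364, 0.1939]
eef_rot: [-2.935, -1.116, -0.011]
contact_force: [0.4, -0.1, -1.0]
opening: 0.0439
t 8.55 pos [0.3658 0.3364 0.1939] jaw -48.4 q7 -1.74 open 0.0439 F [ 0.4 -0.1 -1. ]
  shift cm [-11.24  51.15   2.37] turn 0.849
```

View pics/w5.png

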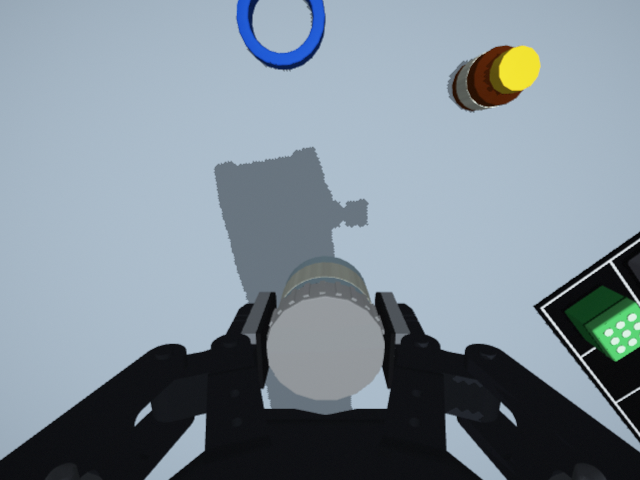

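```bash
python3 -c "
from h import *
c=camera_info('wrist');print(ray(c,(325,347),.224),read_state()['position'])"
python3 -m inch '[[[1,-0.5,2,0,0],[1,-1,5,0,0.1],[1,-2,10,0,0.2],[1,-3.2,15,0,0.3],[1,-4.3,20,0,0.4],[1,-5.4,25,0,0.5],[1,-6.5,30,0,0.6],[1,-7.6,35,0,0.7],[1,-8.7,40,0,0.8],[1,-9.8,45,0,0.85],[1,-10.7,49,0,0.85],[1,-11.2,51.1,0,0.85]]]'
python3 -m inch '[[[1,0,0,0,0],[1,0,0,0,0],[1,0,0,0,0]]]'
python3 plan.py 0.6217 -0.1205 0.023 -97
python3 - <<'E'
from h import *
c=camera_info('wrist');im=capture('wrist');cv2.imwrite('pics/w6.png',im[...,::-1])
E
```

```text
[0.36656495 0.33692293 0.224     ] [0.36589562 0.33608398 0.19320587]
time_s: 9.8
position: [0.6203, -0.1276, 0.1866]
eef_rot: [3.134, -0.203, -0.003]
contact_force: [-0.6, 0.5, -1.2]
opening: 0.0438
time_s: 10.1
position: [0.6196, -0.1203, 0.1879]
eef_rot: [-3.135, 0.192, 0.002]
contact_force: [0.0, 0.8, -1.0]
opening: 0.0438
t 10.1 pos [ 0.6196 -0.1203  0.1879] jaw -97.0 q7 -1.67 open 0.0438 F [ 0.   0.8 -1. ]
  shift cm [2.300e-01 1.000e-02 1.649e+01] turn -0.0
```

View pics/w6.png

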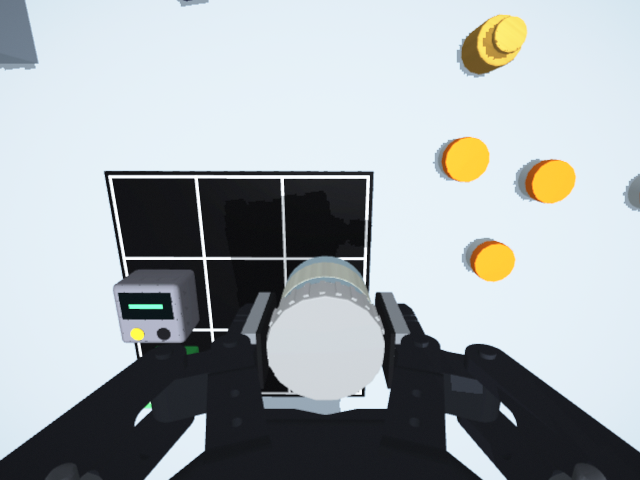

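```bash
python3 -c "
from h import *
c=camera_info('wrist')
P=[ray(c,p,.003)[:2] for p in [(283,178),(369,178),(285,260),(367,259)]];print(np.round(P,4),np.mean(P,0))"
```

```text
[[ 0.6654 -0.0855]
 [ 0.6557 -0.1649]
 [ 0.5855 -0.0749]
 [ 0.5767 -0.1561]] [ 0.62081638 -0.12035604]
```

Square centre by this view (0.6208,-0.1204), agreeing with my target. I lower the jar.

```bash
python3 -m inch '[[[1,0.2,0,4,0],[1,0.2,0,8,0],[1,0.2,0,11.5,0],[1,0.2,0,14,0],[1,0.2,0,15.5,0],[1,0.2,0,16.2,0],[1,0.2,0,16.5,0],[1,0.2,0,16.5,0],[1,0.2,0,16.5,0]]]'
python3 plan.py 0.6212 -0.1205 0.0225 -97
```

```text
time_s: 11.05
position: [0.623, -0.1224, 0.0247]
eef_rot: [3.135, -0.195, 0.003]
contact_force: [0.4, 0.4, -0.8]
opening: 0.0437
t 11.05 pos [ 0.623  -0.1224  0.0247] jaw -97.1 q7 -1.72 open 0.0437 F [ 0.4  0.4 -0.8]
  shift cm [-0.2  -0.17  0.22] turn -0.002
```

```bash
python3 -m inch '[[[1,-0.2,-0.2,0.1,0],[1,-0.2,-0.2,0.2,0],[1,-0.2,-0.2,0.25,0],[1,-0.2,-0.2,0.25,0],[-1,-0.2,-0.2,0.25,0],[-1,-0.2,-0.2,0.25,0],[-1,-0.2,-0.2,0.25,0],[-1,-0.2,-0.2,0.25,0],[-1,-0.2,-0.2,-4,0],[-1,-0.2,-0.2,-9,0],[-1,-0.2,-0.2,-13,0],[-1,-0.2,-0.2,-16,0]]]'
python3 plan.py 0.565 -0.2745 0.20 -97
python3 - <<'E'
from h import *
c=camera_info('wrist');im=capture('wrist');cv2.imwrite('pics/w7.png',im[...,::-1])
g=cv2.cvtColor(im,cv2.COLOR_RGB2GRAY)
h=cv2.HoughCircles(cv2.GaussianBlur(g,(5,5),1),cv2.HOUGH_GRADIENT,1,60,param1=80,param2=18,minRadius=18,maxRadius=40)
if h is not None:
  for x in h[0][:6]: print(x,ray(c,x[:2],.053)[:2])
E
```

```text
time_s: 12.25
position: [0.6211, -0.12, 0.1865]
eef_rot: [3.135, -0.195, 0.004]
contact_force: [0.6, 1.0, -0.2]
opening: 0.0852
t 12.25 pos [ 0.6211 -0.12    0.1865] jaw -97.1 q7 -1.67 open 0.0852 F [ 0.6  1.  -0.2]
  shift cm [-3.65 16.02 -1.36] turn -0.002
[333.5 234.5  35. ] [ 0.62116322 -0.12623183]
[492.5 260.5  22.8] [ 0.58230794 -0.25587758]
[464.5 159.5  24.3] [ 0.66801378 -0.23359459]
[157.5 296.5  39.4] [0.5850078  0.03137537]
[323.5 379.5  35. ] [ 0.48357089 -0.10059717]
[479.5  57.5  18.5] [ 0.73797555 -0.24510161]
```

View pics/w7.png

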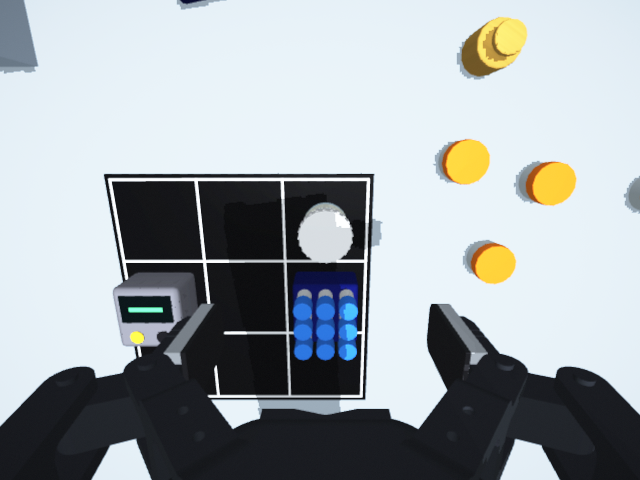

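The jar stands in the square behind the rack, lid at (325,235). The nearest pot is the lowest one, at (493,263); I hover over it.

```bash
python3 -m inch '[[[-1,-1,5,-1,0],[-1,-2.5,10,-1,0],[-1,-3.6,15,-1,0],[-1,-3.6,16,-1,0],[-1,-3.6,16,-1,0],[-1,-3.6,16,-1,0],[-1,-3.6,16,-1,0]]]'
python3 plan.py 0.565 -0.2745 0.0 -97
python3 - <<'E'
from h import *
c=camera_info('wrist');im=capture('wrist');cv2.imwrite('pics/w8.png',im[...,::-1])
for b in blobs(im,(3,150,100),(20,255,255),300):
    (x,y),r=cv2.minEnclosingCircle(np.argwhere(b[3])[:,::-1].astype(np.float32));print(b[0],b[1],(x,y,r),ray(c,b[0],.026))
E
```

```text
time_s: 13.0
position: [0.5657, -0.2722, 0.1931]
eef_rot: [-3.135, 0.191, -0.0]
contact_force: [-0.6, 0.4, 0.2]
opening: 0.0853
t 13.0 pos [ 0.5657 -0.2722  0.1931] jaw -97.0 q7 -1.39 open 0.0853 F [-0.6  0.4  0.2]
  shift cm [-0.04  0.26 19.31] turn 0.001
[282.60465116 116.46817625] 1634 (282.45281982421875, 116.4056625366211, 23.82160186767578) [ 0.66320928 -0.2472295   0.026     ]
[372.71753247 139.53506494] 1540 (372.7643737792969, 139.69668579101562, 22.80661392211914) [ 0.63563071 -0.32059782  0.026     ]
[493.05518496 151.94481504] 1649 (492.5, 151.0, 24.622243881225586) [ 0.61290205 -0.42247537  0.026     ]
[325.48656946 223.62624712] 1303 (325.4333190917969, 223.5, 20.660154342651367) [ 0.56766026 -0.27176687  0.026     ]
```

View pics/w8.png

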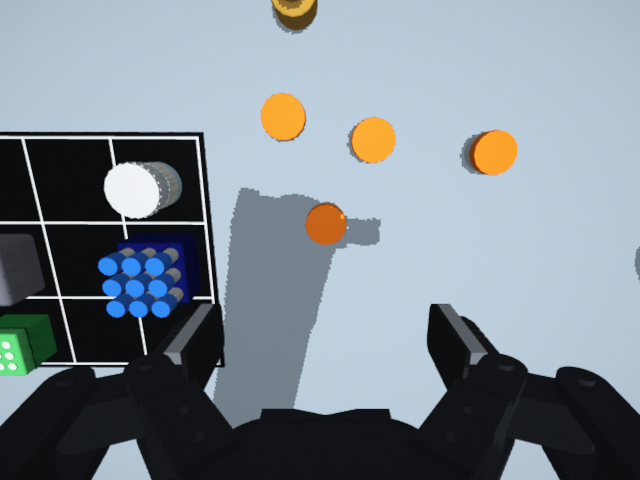

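```bash
python3 -m inch '[[[-1,0.1,0.1,5,0],[-1,0.1,0.1,10,0],[-1,0.1,0.1,14.5,0],[-1,0.1,0.1,17.5,0],[-1,0.1,0.1,18.8,0],[-1,0.1,0.1,18.8,0],[1,0.1,0.1,18.8,0],[1,0.1,0.1,18.8,0],[1,0.1,0.1,18.8,0],[1,0.1,0.1,18.8,0],[1,0.1,0.1,18.8,0],[1,0.1,0.1,18.8,0]]]' 30
python3 plan.py 0.565 -0.2745 0.0 -97
```

```text
time_s: 14.25
position: [0.5666, -0.2759, 0.0071]
eef_rot: [3.135, -0.195, 0.003]
contact_force: [-2.1, 1.0, 7.1]
opening: 0.0368
t 14.25 pos [ 0.5666 -0.2759  0.0071] jaw -97.1 q7 -1.44 open 0.0368 F [-2.1  1.   7.1]
  shift cm [-0.18 -0.12  0.71] turn -0.002
```

```bash
python3 -m inch '[[[1,0,0,-1.5,0],[1,0,0,-4,0],[1,0,0,-8,0],[1,0,0,-12,0],[1,0,0,-15,0],[1,0,0,-16,0],[1,0,0,-16,0],[1,0,0,-16,0],[1,0,0,-16,0]]]'
python3 - <<'E'
from h import *
c=camera_info('wrist');s=read_state();im=capture('wrist');cv2.imwrite('pics/w9.png',im[...,::-1])
z=s['position'][2]-.0071+.026
for b in blobs(im,(3,150,60),(22,255,255),800):
    print('orange',b[0],b[1],ray(c,b[0],z)[:2], 'tcp',s['position'])
def white(im,c,nm,roi):
    for b in blobs(im,(0,0,200 if nm=='w' else 135),(180,45,255),80,roi):
        p=np.argwhere(b[3])[:,::-1].astype(np.float32);(x,y),r=cv2.minEnclosingCircle(p);print(nm,b[0],b[1],(x,y,r),ray(c,b[0],.053)[:2])
white(im,c,'w',(60,120,200,260))
t=capture('top');ct=camera_info('top');cv2.imwrite('pics/t9.png',t[...,::-1]);print(proj(ct,[.621,-.1205,.053]))
u,v=map(int,proj(ct,[.621,-.1205,.053]));white(t,ct,'t',(u-14,v-14,u+15,v+15))
cv2.imwrite('pics/t9c.png',cv2.resize(t[170:330,290:430],None,fx=4,fy=3.7)[...,::-1])
E
```

```text
time_s: 15.15
position: [0.5647, -0.2752, 0.1635]
eef_rot: [-3.134, 0.195, 0.004]
contact_force: [-0.8, -0.0, -0.7]
opening: 0.0368
orange [273.54743083 112.41551383] 2024 [ 0.64863068 -0.26772462] tcp [ 0.56472748 -0.27517286  0.16345345]
orange [373.56035846 137.75118608] 1897 [ 0.6365053 -0.2999797] tcp [ 0.56472748 -0.27517286  0.16345345]
orange [506.55869459 151.09887969] 2053 [ 0.62652463 -0.34471315] tcp [ 0.56472748 -0.27517286  0.16345345]
orange [325.04700982 326.80987801] 6722 [ 0.56729222 -0.27478327] tcp [ 0.56472748 -0.27517286  0.16345345]
w [151.2958891  138.55592734] 2092 (129.5, 178.0, 90.5221939086914) [ 0.6543763  -0.16366848]
w [114.42133995 191.76253102] 4030 (127.5, 197.0, 91.6529769897461) [ 0.62171165 -0.12726438]
[399.59231812 213.06627402]
t [400.34507042 213.57394366] 284 (400.6111145019531, 213.61111450195312, 9.768082618713379) [ 0.61978786 -0.12214132]
```

View pics/w9.png

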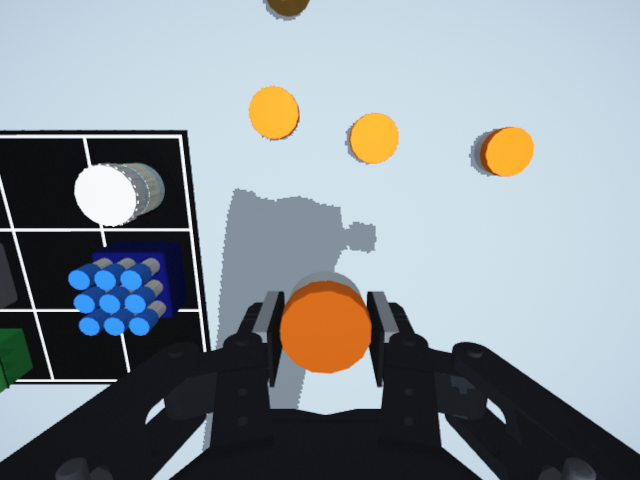

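View pics/t9c.png

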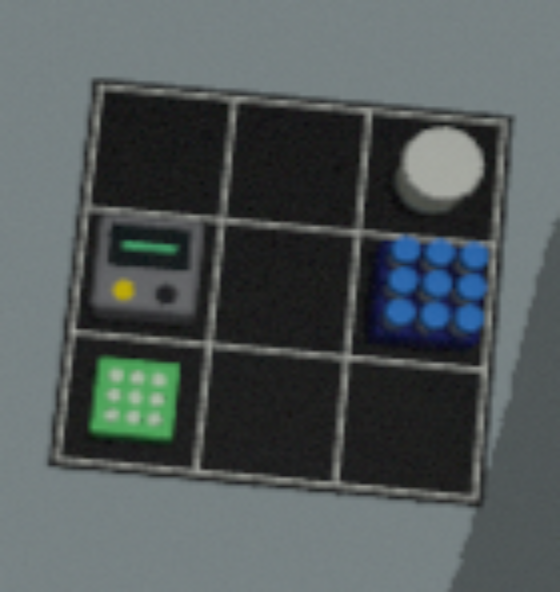

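Pot held centrally by its lid, (325,331). Jar, box, logger and rack look right from above. I go back over the jar.

```bash
python3 plan.py 0.6195 -0.1205 0.16 -97
```

```text
t 15.25 pos [ 0.565  -0.2752  0.1637] jaw -97.1 q7 -1.39 open 0.0364 F [-0.3  0.3 -0.1]
  shift cm [  3.49 -16.03   0.38] turn -0.002
```

```bash
python3 -m inch '[[[1,0.5,-2,0,0],[1,1.2,-5,0,0],[1,2,-9,0,0],[1,2.8,-12.5,0,0],[1,3.3,-15,0,0],[1,3.5,-16,0,0],[1,3.5,-16,0,0],[1,3.5,-16,0,0],[1,3.5,-16,0,0]]]'
python3 plan.py 0.6195 -0.1205 0.0601 -97
python3 - <<'E'
from h import *
for n in('side','wrist'):
    im=capture(n);cv2.imwrite(f'pics/{n}10.png',im[...,::-1])
    if n=='side': cv2.imwrite('pics/side10c.png',cv2.resize(im[130:310,250:430],None,fx=3.3,fy=3.3)[...,::-1])
E
```

```text
time_s: 16.15
position: [0.6197, -0.1235, 0.1651]
eef_rot: [3.134, -0.199, -0.001]
contact_force: [0.5, -0.8, -0.8]
opening: 0.0369
t 16.15 pos [ 0.6197 -0.1235  0.1651] jaw -97.3 q7 -1.67 open 0.0369 F [ 0.5 -0.8 -0.8]
  shift cm [-0.05 -0.3  10.5 ] turn -0.005
```

View pics/side10c.png

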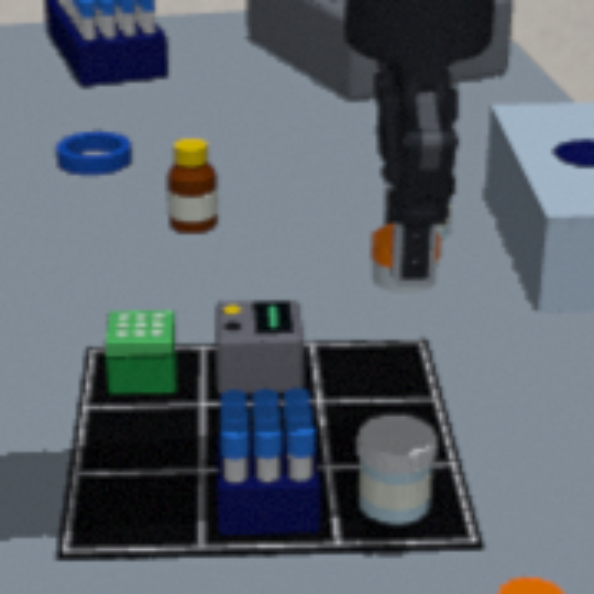

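View pics/wrist10.png

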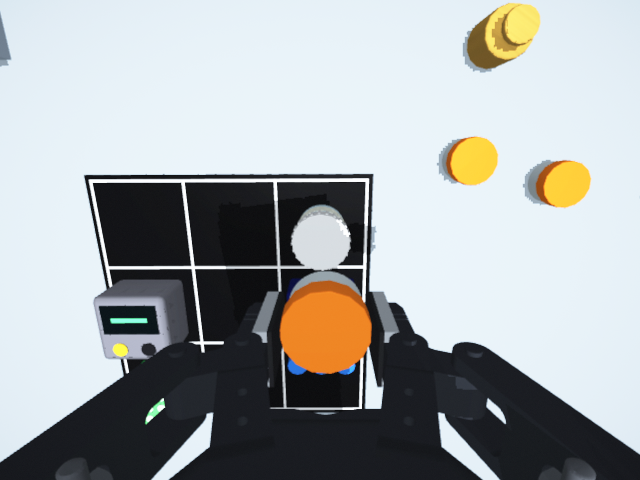

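The side view shows the pot held above the jar; in the wrist view the jar lid at (321,240) is a little left of the pot, matching the 3 mm y error. I descend with that correction, and stop short to check.

```bash
python3 -m inch '[[[1,0,-0.3,3,0],[1,0,-0.3,6,0],[1,0,-0.3,8,0],[1,0,-0.3,9.3,0],[1,0,-0.3,9.8,0],[1,0,-0.3,9.8,0],[1,0,-0.3,9.8,0]]]'
python3 plan.py 0.6195 -0.1205 0.0601 -97
python3 - <<'E'
from h import *
im=capture('side');cv2.imwrite('pics/side11c.png',cv2.resize(im[190:310,310:430],None,fx=5,fy=5)[...,::-1])
E
```

```text
time_s: 16.95
position: [0.6213, -0.1183, 0.0685]
eef_rot: [3.135, -0.195, 0.002]
contact_force: [-0.6, 0.2, 0.1]
opening: 0.0368
t 16.95 pos [ 0.6213 -0.1183  0.0685] jaw -97.1 q7 -1.71 open 0.0368 F [-0.6  0.2  0.1]
  shift cm [-0.16  0.24  0.84] turn -0.002
```

View pics/side11c.png

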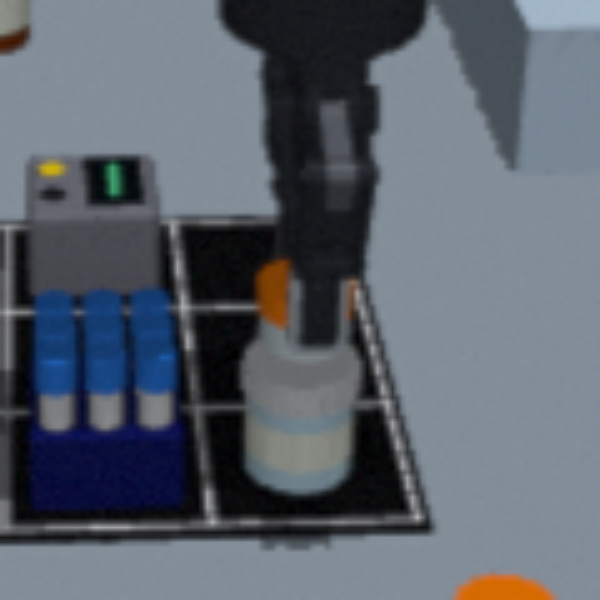

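In the side view the pot sits about 1 px (2 mm) too far +x over the lid. I correct that and lower it onto the lid.

```bash
python3 -m inch '[[[1,-0.2,0.2,0.2,0],[1,-0.2,0.2,0.4,0],[1,-0.2,0.2,0.6,0],[1,-0.2,0.2,0.7,0],[1,-0.2,0.2,0.8,0],[1,-0.2,0.2,0.8,0],[1,-0.2,0.2,0.8,0]]]'
python3 plan.py 0.6195 -0.1205 0.0601 -97
```

```text
time_s: 17.7
position: [0.6187, -0.1199, 0.0602]
eef_rot: [3.135, -0.195, 0.001]
contact_force: [-2.7, -0.2, 7.0]
opening: 0.0367
t 17.7 pos [ 0.6187 -0.1199  0.0602] jaw -97.1 q7 -1.71 open 0.0367 F [-2.7 -0.2  7. ]
  shift cm [0.08 0.05 0.01] turn -0.002
```

Contact (7 N upwards) at the expected height. I open and rise.

```bash
python3 -m inch '[[[0.2,0,0,-0.05,0],[-0.2,0,0,-0.05,0],[-0.6,0,0,-0.05,0],[-1,0,0,-0.05,0],[-1,0,0,-0.05,0],[-1,0,0,-0.05,0],[-1,0,0,-3,0],[-1,0,0,-7,0],[-1,0,0,-11,0],[-1,0,0,-14,0]]]'
python3 plan.py 0.5462 0.3139 0.20 -7
python3 - <<'E'
from h import *
im=capture('side');cv2.imwrite('pics/side12c.png',cv2.resize(im[190:310,310:430],None,fx=5,fy=5)[...,::-1])
im=capture('wrist');cv2.imwrite('pics/w12.png',im[...,::-1])
E
```

```text
time_s: 18.7
position: [0.6189, -0.1197, 0.2021]
eef_rot: [3.135, -0.195, 0.003]
contact_force: [0.8, 0.1, -0.7]
opening: 0.0855
t 18.7 pos [ 0.6189 -0.1197  0.2021] jaw -97.1 q7 -1.67 open 0.0855 F [ 0.8  0.1 -0.7]
  shift cm [-12.58 -42.13   0.19] turn 1.569
```

View pics/side12c.png

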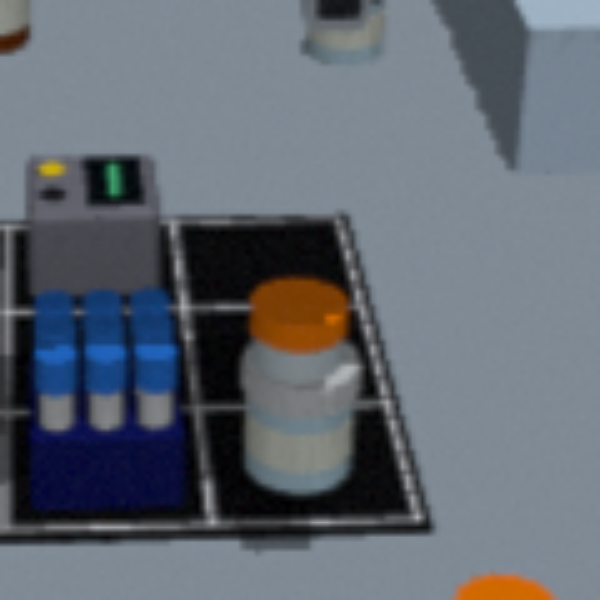

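View pics/w12.png

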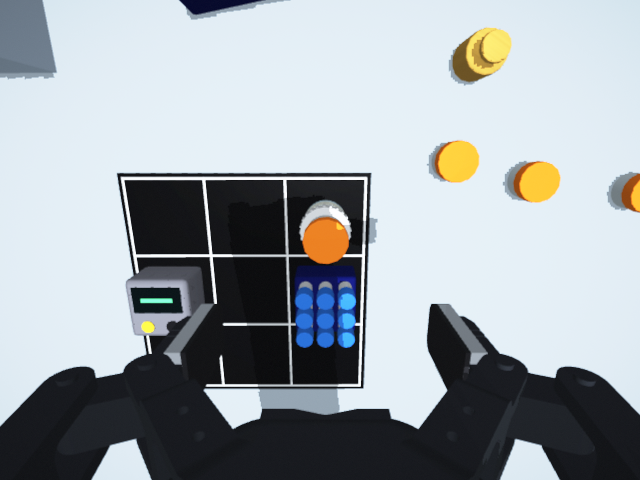

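The pot sits centrally on the lid: (300,312) against the lid's (301,375) in the side crop. In the wrist view the stack is at (325,235). Now the bottle, with the jaws turned along the mat's x so the fingers miss the rack and logger.

```bash
python3 -m inch '[[[-1,-1.2,-4,0,-0.14],[-1,-2.4,-8,0,-0.28],[-1,-3.6,-12,0,-0.42],[-1,-4.8,-16,0,-0.56],[-1,-6,-20,0,-0.7],[-1,-7.2,-24,0,-0.84],[-1,-8.4,-28,0,-0.98],[-1,-9.6,-32,0,-1.12],[-1,-10.8,-36,0,-1.26],[-1,-12,-40,0,-1.4],[-1,-12.6,-42,0,-1.54],[-1,-12.6,-42,0,-1.57]]]'
python3 -m inch '[[[-1,0,0,0,0],[-1,0,0,0,0],[-1,0,0,0,0]]]'
python3 plan.py 0.5462 0.3139 0.01 -7
python3 - <<'E'
from h import *
c=camera_info('wrist')
im=capture('wrist');cv2.imwrite('pics/w13.png',im[...,::-1])
for b in blobs(im,(22,120,100),(35,255,255),200): print(b[0],b[1],ray(c,b[0],.074))
E
```

```text
time_s: 20.0
position: [0.5431, 0.3167, 0.1986]
eef_rot: [-2.343, -2.089, 0.0]
contact_force: [0.4, 0.3, 0.3]
opening: 0.0852
time_s: 20.3
position: [0.5461, 0.311, 0.1991]
eef_rot: [2.359, 2.074, -0.001]
contact_force: [0.2, 0.3, 0.2]
opening: 0.0853
t 20.3 pos [0.5461 0.311  0.1991] jaw -7.4 q7 -0.93 open 0.0853 F [0.2 0.3 0.2]
  shift cm [ 0.31 -0.03 18.91] turn -0.007
[323.89330747 226.82347236] 1031 [0.54691595 0.31979609 0.074     ]
```

View pics/w13.png

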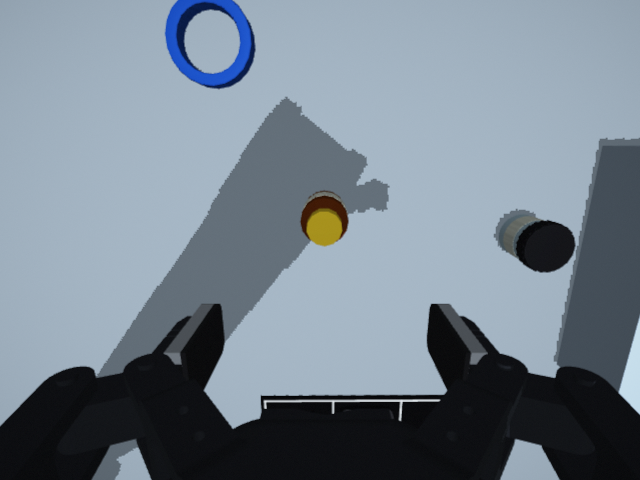

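The bottle's yellow cap is at (324,227), and the black jar at (545,245) is well clear. I descend and grip the straight body.

```bash
python3 -m inch '[[[-1,0.5,0,4,0],[-1,0.5,0,9,0],[-1,0.5,0,13.5,0],[-1,0.5,0,17,0],[-1,0.5,0,18.7,0],[-1,0.5,0,18.7,0],[1,0.5,0,18.7,0],[1,0.5,0,18.7,0],[1,0.5,0,18.7,0],[1,0.5,0,18.7,0],[1,0.5,0,18.7,0],[1,0.5,0,18.7,0]]]' 40
python3 plan.py 0.5525 -0.031 0.0128 -7
python3 -m inch '[[[1,0,0,-1.5,0],[1,0,0,-4,0],[1,0,0,-8,0],[1,0,0,-12,0],[1,0,0,-15.5,0],[1,0,0,-16.5,0],[1,0,0,-16.5,0],[1,0,0,-16.5,0]]]'
python3 plan.py 0.5525 -0.031 0.17 -7
python3 - <<'E'
from h import *
im=capture('wrist');cv2.imwrite('pics/w14.png',im[...,::-1])
im=capture('side');cv2.imwrite('pics/side14.png',cv2.resize(im[80:260,220:400],None,fx=3.3,fy=3.3)[...,::-1])
E
```

```text
time_s: 21.55
position: [0.5471, 0.3181, 0.0144]
eef_rot: [2.355, 2.077, 0.004]
contact_force: [-1.4, -1.7, 7.5]
opening: 0.0412
t 21.55 pos [0.5471 0.3181 0.0144] jaw -7.2 q7 -1.04 open 0.0412 F [-1.4 -1.7  7.5]
  shift cm [-34.57   4.9    0.13] turn -0.003
time_s: 22.35
position: [0.5456, 0.317, 0.1765]
eef_rot: [2.356, 2.078, -0.002]
contact_force: [-0.2, -0.3, -1.7]
opening: 0.041
t 22.35 pos [0.5456 0.317  0.1765] jaw -7.2 q7 -0.95 open 0.041 F [-0.2 -0.3 -1.7]
  shift cm [-34.44   5.03   0.68] turn -0.003
```

View pics/w14.png

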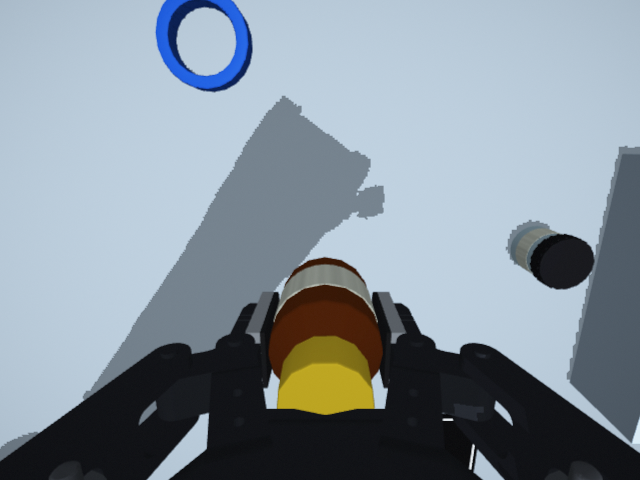

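View pics/side14.png

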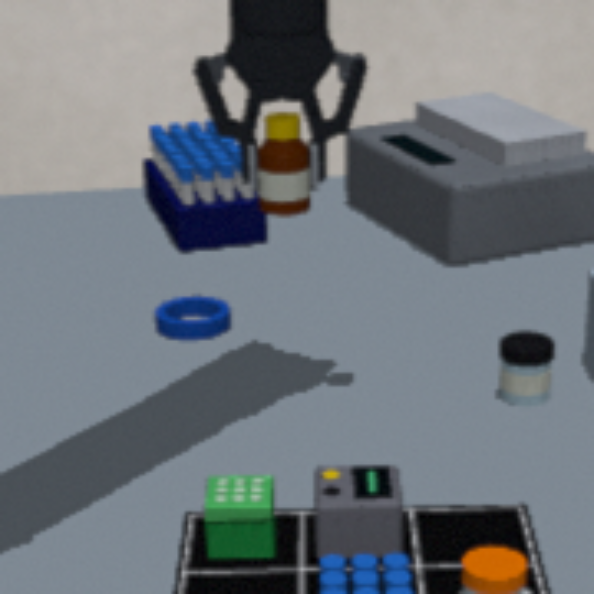

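The bottle is held upright and clear of the bench. I carry it over the middle square.

```bash
python3 -m inch '[[[1,-2,0.3,0,0],[1,-5,0.7,0,0],[1,-9,1.3,0,0],[1,-13,1.9,0,0],[1,-17,2.5,0,0],[1,-21,3,0,0],[1,-25,3.6,0,0],[1,-29,4.2,0,0],[1,-32,4.7,0,0],[1,-34,5,0,0],[1,-34.4,5,0,0],[1,-34.4,5,0,0]]]'
python3 -m inch '[[[1,0,0,0,0],[1,0,0,0,0],[1,0,0,0,0]]]'
python3 plan.py 0.5525 -0.031 0.0174 -7
python3 - <<'E'
from h import *
im=capture('wrist');cv2.imwrite('pics/w15.png',im[...,::-1])
im=capture('top');cv2.imwrite('pics/t15.png',im[...,::-1])
E
```

```text
time_s: 23.65
position: [0.5521, -0.0303, 0.1763]
eef_rot: [-2.356, -2.076, 0.001]
contact_force: [0.2, 1.6, -2.6]
opening: 0.0411
time_s: 23.95
position: [0.5527, -0.0288, 0.1773]
eef_rot: [-2.354, -2.08, -0.0]
contact_force: [0.1, -0.6, -1.2]
opening: 0.041
t 23.95 pos [ 0.5527 -0.0288  0.1773] jaw -7.1 q7 -0.28 open 0.041 F [ 0.1 -0.6 -1.2]
  shift cm [-2.200e-01  1.000e-02  1.599e+01] turn -0.001
```

View pics/w15.png

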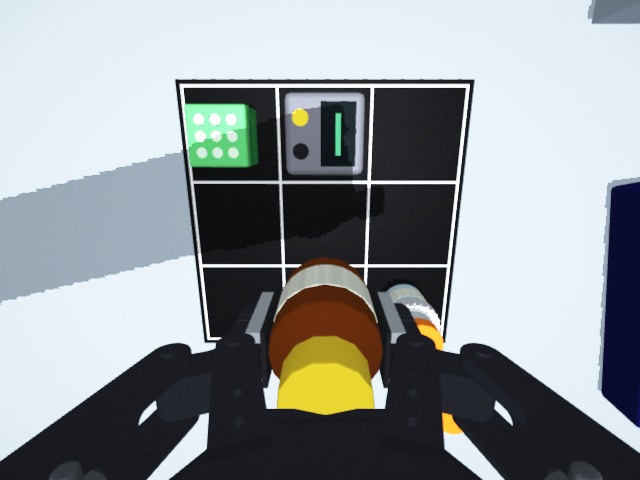

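Over the middle square: the lines around it are at 281, 366, 182 and 265. The fingers stay clear of the stack at (415,320). I lower the bottle.

```bash
python3 -m inch '[[[1,-0.2,0,4,0],[1,-0.2,0,8,0],[1,-0.2,0,11.5,0],[1,-0.2,0,14,0],[1,-0.2,0,15.2,0],[1,-0.2,0,15.7,0],[1,-0.2,0,15.7,0],[1,-0.2,0,15.7,0]]]'
python3 plan.py 0.5525 -0.031 0.0174 -7
```

```text
time_s: 24.85
position: [0.5535, -0.0319, 0.0216]
eef_rot: [2.355, 2.077, 0.002]
contact_force: [-0.1, -0.5, -0.7]
opening: 0.0412
t 24.85 pos [ 0.5535 -0.0319  0.0216] jaw -7.2 q7 -0.39 open 0.0412 F [-0.1 -0.5 -0.7]
  shift cm [ 0.08 -0.11  0.42] turn -0.003
```

```bash
python3 -m inch '[[[1,0,-0.1,0.2,0],[1,0,-0.1,0.35,0],[1,0,-0.1,0.4,0],[1,0,-0.1,0.4,0]]]'
python3 plan.py 0.5525 -0.031 0.0174 -7
```

```text
time_s: 25.25
position: [0.5519, -0.032, 0.0173]
eef_rot: [2.355, 2.077, 0.0]
contact_force: [-2.6, -0.2, 7.4]
opening: 0.0413
t 25.25 pos [ 0.5519 -0.032   0.0173] jaw -7.2 q7 -0.39 open 0.0413 F [-2.6 -0.2  7.4]
  shift cm [ 0.11  0.04 -0.01] turn -0.003
```

```bash
python3 -m inch '[[[0.2,0,0,0,0],[-0.3,0,0,0,0],[-1,0,0,0,0],[-1,0,0,0,0],[-1,0,0,0,0],[-1,0,0,0,0],[-1,0,0,-4,0],[-1,0,0,-9,0],[-1,0,0,-14,0],[-1,0,0,-18,0],[-1,0,0,-20,0],[-1,0,0,-20,0]]]'
python3 -m inch '[[[-1,5,0,0,0],[-1,10,0,0,0],[-1,15,0,0,0],[-1,20,0,0,0],[-1,24,0,0,0],[-1,26,0,0,0],[-1,26,0,0,0],[-1,26,0,0,0]]]'
python3 - <<'E'
from h import *
t=capture('top');s=capture('side');ct=camera_info('top')
cv2.imwrite('pics/t16.png',t[...,::-1]);cv2.imwrite('pics/t16c.png',cv2.resize(t[170:330,290:430],None,fx=4,fy=3.7)[...,::-1])
cv2.imwrite('pics/s16c.png',cv2.resize(s[200:310,250:430],None,fx=4,fy=4)[...,::-1])
cen=np.array([.5523,-.032]);a=np.radians(-7.05);B=np.array([[np.cos(a),np.sin(a)],[-np.sin(a),np.cos(a)]])
def f(n,lo,hi,z,roi=(290,170,430,330),am=40):
    for b in blobs(t,lo,hi,am,roi):
        w=ray(ct,b[0],z)[:2];print(n,b[0],b[1],'world',np.round(w,4),'mat mm',np.round(B@(w-cen)*1e3,1))
f('tip',(45,80,100),(80,255,255),.045)
f('cap',(20,150,120),(32,255,255),.077)
f('pot',(5,200,120),(18,255,255),.079)
E
```

```text
time_s: 26.45
position: [0.5532, -0.0318, 0.2198]
eef_rot: [2.353, 2.075, 0.005]
contact_force: [0.1, 0.7, -0.5]
opening: 0.0855
time_s: 27.25
position: [0.5834, 0.2259, 0.215]
eef_rot: [-2.354, -2.079, 0.003]
contact_force: [0.1, -0.9, 0.5]
opening: 0.085
cap [363.93706294 242.06293706] 143 world [ 0.5522 -0.0356] mat mm [ 0.3 -3.6]
pot [402.21973094 212.02242152] 223 world [ 0.6171 -0.1223] mat mm [ 75.4 -81.6]
```

View pics/t16.png

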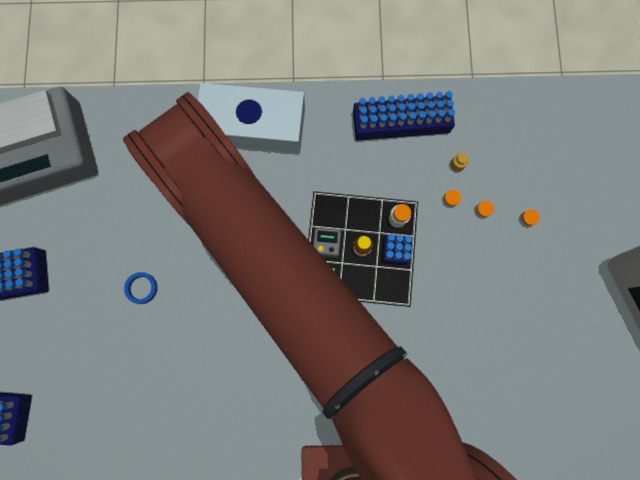

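View pics/t16c.png

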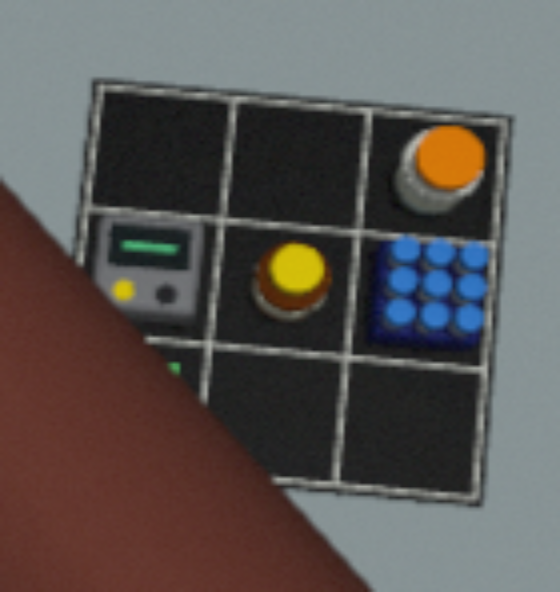

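View pics/s16c.png

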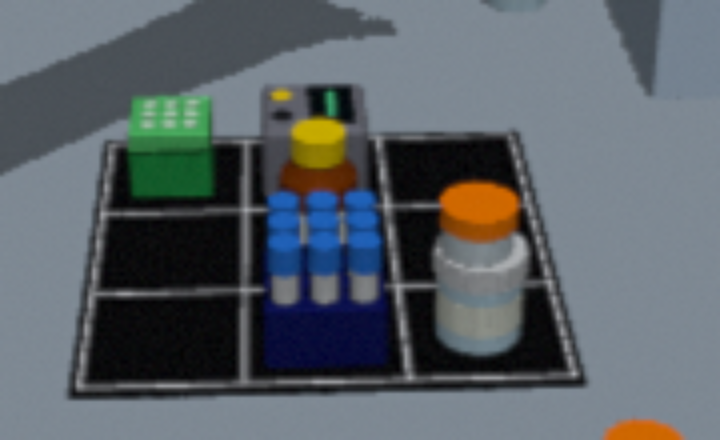

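Run:
```python
from h import *
t=cv2.imread('pics/t9.png')[...,::-1].copy();ct=camera_info('top')
cen=np.array([.5523,-.032]);a=np.radians(-7.05);B=np.array([[np.cos(a),np.sin(a)],[-np.sin(a),np.cos(a)]])
for b in blobs(t,(45,80,100),(80,255,255),100,(290,170,430,330)):
    h=cv2.convexHull(max(cv2.findContours(b[3].astype('uint8'),0,1)[0],key=len))
    r=cv2.minAreaRect(np.array([ray(ct,p[0],.045)[:2] for p in h],np.float32));print(r,B@(np.array(r[0])-cen)*1e3)
s=read_state();print(s['time_s'],s['contact_force'],np.abs(s['qd']).max())
print(hand_in())
```

```text
((0.48074689507484436, 0.05472702533006668), (0.045345745980739594, 0.04586995393037796), 82.58208465576172) [-81.65660321  77.28921593]
27.35 [0.21878654 0.59659157 0.99441093] 0.009218890215459656
the job is handed in; nothing more can be done
None
```

I placed all four items on the mat, let each one go, and handed the job in at about 27 s of the 115 s. `hand_in()` gives no verdict, so what follows is from my own last checks.

| Item | Offset measured from the top camera | Limit |
|---|---|---|
| Bottle, middle square | about 4 mm from the centre | 15 mm |
| White-lidded jar, behind the rack | about 2 mm from the centre | 15 mm |
| Tip box, in front of the logger | about 3 mm from the centre, under 1° off the grid | 15 mm, 0.2 rad |
| Orange pot, on the jar's lid | about 3 mm from the jar's centre | 10 mm |

- **Orange pot:** I took the pot nearest the base, at 0.628 m; the next nearest was at 0.708 m.
- **Upright:** the final side view shows the tip box and the jar-and-pot stack upright. Only the bottle's upper part is visible there, above the rack's tubes, and it looks straight.
- **Bystanders:** the robot never touched them. The tape roll and brass weight show in the last top view where they started. The arm hid the black-lidded jar in that view, but it was standing in its place in the earlier wrist and side views.
- **Disagreement:** the wrist and top cameras differed by up to about 6 mm, mostly in y. I aimed roughly between them.
- **Checks from earlier pictures:** the tip box and jar figures come from a top view taken before the pot and bottle were placed. The last top view partly hid the tip box behind the arm, but the last side view shows it undisturbed.

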